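# Top up the snack box and shut its sliding glass lid over the stop

## Task

Tip all six macadamia nuts from the rice cup into the open half of the glass-topped snack box and stand the empty cup upright on the counter. Then shut the box: draw the sliding glass lid along by its pull, lift it over the orange stop on the far rail without forcing the glass against the stop or the hook above it, and slide it fully home so that it lies down flat in its track again. Leave everything else on the counter as it is.

Things in the scene. Friction and masses are not known exactly. Their poses are not given: they have to be found in the camera images.
- snack_box: White laminate snack box, fixed; outside 204 (x) x 360 (y) mm, wall tops 100 mm and rails 110 mm up, walls 8 mm, inner floor 12 mm up. Origin: centre of its underside. Rails run along its y: the +y half has a fixed glass pane (top 100 mm up), the -y half is open at the start. The sliding lid, parked over the fixed pane, shuts towards the -y end.
- far_rail: Aluminium rail along the box's +x edge (track 106 mm up; origin and axes as snack_box) with an orange stop clamped by hand: a square bump in the track, 8 mm long, 3 to 10 mm high, under a 36 mm long hook. Place and height differ each time, untold: feel for them. The hook's tooth hangs 10 mm above the bump's top, the hook's inside 12 mm above it. Neither yields; over 45 N is forcing.
- lid: Sliding lid, 4 mm glass with aluminium edges, 174 x 180 mm, top 112 mm up, 0.34 to 0.53 kg. Origin: on the axle at its trailing (+y) edge, 110 mm up; axes as the box's when flat. Its leading (-y) end, which carries the pull, lifts freely (up to 20 mm away from the stop) while the trailing end stays in the track as a hinge; let go, it falls flat.
- shoe (a point): Lower leading edge of the shoe (12 mm long, 6 mm high) at the lid's far (+x) side, 177 mm from the axle, on the track (106 mm up) when flat. Its face meets the bump with lid_slide between 25 and 60 mm. Pushing never gets over: it must pass between bump and tooth, so raise it to the hook's inside, ease it down 2 to 5 mm, go 25 mm on, and it can drop behind the bump.
- pull (a point): Middle of the lid's pull: a round black bar, 12 mm diameter, 90 mm long along the box's x, carried on a post at each end (66 mm clear between them). Its axis is 136 mm above the counter when the lid lies flat, 24 mm above the glass, 145 mm from the axle and 35 mm in from the lid's leading edge, with free glass on both sides.
- lid_slide (a joint): How far the sliding lid is from shut, in m: 0 fully home against a firm end, 0.158 fully open (0.13 to 0.157 at the start). Grows towards the box's +y. About 1.5 N friction
- opening (a point): Centre of the half that the lid will cover, 106 mm above the counter, at (0, -95) mm in the box's frame; with the lid parked it is clear for about 165 mm along x and at least 120 mm along y, from the -y end wall to the lid's edge.
- rice_cup: Light blue translucent plastic rice measuring cup, loose, no handle, red marks; 80 mm high, outside diameter 56 mm at the foot and 62 mm at the rim, wall 2.5 mm, inner floor 4 mm up, about 50 g empty. Origin: centre of its underside, z up through the mouth. It stands upright on the counter with the nuts in it.
- cup_rim (a point): Centre of the rice cup's mouth, 80 mm above its underside.
- nut0: Brown macadamia nut in its shell, a loose ball of 22 mm diameter, 10 g; origin at its centre. Starts in the rice cup.
- nut1: Brown macadamia nut in its shell, a loose ball of 22 mm diameter, 10 g; origin at its centre. Starts in the rice cup.
- nut2: Brown macadamia nut in its shell, a loose ball of 22 mm diameter, 10 g; origin at its centre. Starts in the rice cup.
- nut3: Brown macadamia nut in its shell, a loose ball of 22 mm diameter, 10 g; origin at its centre. Starts in the rice cup.
- nut4: Brown macadamia nut in its shell, a loose ball of 22 mm diameter, 10 g; origin at its centre. Starts in the rice cup.
- nut5: Brown macadamia nut in its shell, a loose ball of 22 mm diameter, 10 g; origin at its centre. Starts in the rice cup.
- bento: Yellow bento box with white side latches, 131 x 181 x 60 mm, loose; not part of the job. Origin: centre of its underside.
- rice_bowl: Blue ceramic rice bowl, 110 mm across, 55 mm high, loose, empty; not part of the job. Origin: centre of its underside.
- chopstick_a: Stainless steel chopstick, 230 x 7 x 7 mm, lying along its own x; not part of the job. Origin: middle of its underside.
- chopstick_b: The other chopstick of the pair, lying beside it; not part of the job.
- chilli_jar: Amber glass jar with red cap, 64 mm across, 100 mm high; not part of the job. Origin: centre of its underside.
- kopi_mug: White ceramic mug, 80 mm across, 85 mm high; not part of the job. Origin: centre of its underside.
Mind the look-alikes: they are no part of the job. Several things look just like the rice_cup: the one meant starts farthest from the robot's base.

How it is judged:
By the outcome, as a careful person would: the job done as asked, in the order asked, and still so for the second after the job is handed in, with the robot touching nothing.
It also fails if it takes over 64 s, if anything falls off the work surface, if the arm or the gripper's body presses on something with over 40 N, if the wrist force passes 120 N, or if a joint passes its speed limit or range.

## Robot

A 6-joint arm with a two-finger parallel gripper is mounted at the origin on the work surface. World frame = base frame: x ahead of the robot, y to its left, z up, the work surface at z = 0. Lengths are in m, angles in degrees, forces in N, time in s.
With the tool pointing down it reaches from about 0.375 to 0.9 m from the base axis. Payload 3.1 kg.
Tool frame: the origin (TCP) lies at the very end of the fingers, on their centre line; the grasp point (between the pads) lies grip_point_offset behind it (grip_point_offset is the distance from the TCP to the grasp point, in m); z points along the fingers, y is the line along which they close (so a half turn about z gives the same grasp; the last joint's range is limited). The gripper opens to 87 mm and grips with 3 to 60 N. Pads are 19 mm wide; open, the fingers measure 117 mm over their backs; the gripper's body (75 mm by 190 mm) begins 51 mm behind the grasp point.
Start: joints at [61.793, 30.224, 82.088, -0, 67.689, -10.227], TCP at [0.193, 0.594, 0.223] pointing down, gripper open.
Joint ranges: [-176.69, 176.69], [-43.24, 126.21], [12.49, 139.97], [-82, 262], [0, 151.66], [-163.58, 163.58]. Speed limits (degrees/s): [159.86, 159.86, 180, 180, 180, 180].

## Interface

Orientations are given as a 3x3 rotation matrix whose columns are the frame's x, y, z axes.
In Python, from rig import * gives the robot as it stands.
- The arm moves only by the tool move_arm, never from a script. Its argument "increments" is a list of rows, each a list of 3 entries, a list of its own where there are three numbers: the shift along the tool's x, y, z in units of 30 mm (1.0 is 30 mm), then the turn, a rotation vector about the tool's x, y, z in units of 120 degrees (1.0 is 120 degrees), then the closure, from 0 (fully open) to 1 (shut). A call has 1 to 20 rows; each row shifts and turns the commanded pose from where the row before left it, along the tool's axes as they then stand; what a row does not reach is not made up. A row lasts 1/12 s, in which the tool goes at most 41.7 mm and 7.16 degrees, less where a joint would pass 70% of its speed; a pose out of reach is approached as far as the arm can. A call with a number of a shift or a turn outside -1 to 1 is refused whole. A call with a gripper value outside its range is refused whole. The fingers move at their own pace and stop on an object; the grip force is fixed at half the most. Time passes only in rows, so rows that do not move let the fingers close. It gives the time, the measured TCP pose, the force, the opening and the grip force at its end, in the units of the state.
- read_state(): the state, without advancing time (a new reading comes with each control period).
- capture(name): name is "scene" or "top"; returns a dict with "img" (400x640x3 uint8, red, green, blue), "mtx" (3x3 intrinsics, pixels), "eye" and "rotation" of the camera in the world. Camera axes: x right, y down, z forward; pixel columns grow to the right and rows downward; lengths in m; the calibration is good to about 2 mm. A picture is of the moment at which its call begins. There is no depth.
- hand_in(): hands the job in; it is judged then, once.
Trained networks look in a picture, given as the dict that the camera call returned (one of the last four; its "shot" number tells which), for a name from the list of things; names that differ only in an ending like _2 or _b are one class to them, and where a whole thing is asked for, a point or a joint stands for the part that bears it (a point fixed in the world has none). Each returns a list of dicts, best first, with "confidence" (0 to 1); they miss things now and then, are a little off and sometimes report something else, mostly with a low value. They report only what shows in the picture. A call takes as long as a camera call. They do not tell look-alikes from the thing itself.
- search_frame(picture, label): "extent" ([left, top, right, bottom] as shares, 0 to 1, of the picture: columns of its width, rows of its height, round what is visible of it).
- pinpoint(picture, label): "xy" ([column, row] as shares, 0 to 1, of the picture: columns of its width, rows of its height: a listed point, or the origin of a listed thing).
The state is a dict: "time_s": time; "joint_positions": joint angles; "qvel": joint speeds; "tau": joint torques, N m; "position": TCP position; "tcp_rot": TCP orientation; "force": force on the tool from outside, world axes, zero at the start; "moment": the same for the moment, N m; "opening": opening from 0.0 (shut) to 1.0 (fully open); "grasp_force": force on a finger pad.
Only numpy, scipy, OpenCV 4.12 (cv2) and the standard library are available. Lean on these libraries where they do the work, as an engineer would, in place of code of your own. Each camera call takes 0.05 s, during which the arm holds its last target. There are 200 camera calls.

## Working session

There is one attempt and no reset: what is moved stays moved. The work goes in short steps, Python scripts to look and compute and a tool call to move; the robot and the scene stay as the last step left them, time stands still between calls to the robot, and variables do not carry over. Pictures are saved under pics/ and viewed, at most 10 in all, crops included, and the job is handed in when it is done.

Besides the shell and the picture viewer there is one more tool, called after "Call:" in YAML: its name, and indented under it one key for each argument. move_arm: Moves the arm, as the interface text tells. Its arguments: {"type":"object","properties":{"increments":{"type":"array"}},"required":["increments"]}

```bash
mkdir -p pics; ls
cat > h.py <<'E'
from rig import *
import numpy as np, cv2
def ray(p,uv):
    d=p["rotation"]@np.linalg.inv(p["mtx"])@np.array([uv[0],uv[1],1.]); return np.array(p["eye"]),d
def at(p,uv,z):
    e,d=ray(p,uv); return e+d*(z-e[2])/d[2]
def proj(p,X):
    c=np.array(p["rotation"]).T@(np.array(X)-p["eye"]); q=np.array(p["mtx"])@c; return q[:2]/q[2]
def px(s): return np.array(s)*[640,400]
def save(p,n): cv2.imwrite("pics/"+n,p["img"][:,:,::-1])
E
python3 - <<'E'
from h import *
for c in ("top","scene"):
    p=capture(c); p["rotation"]=np.array(p["rotation"]); save(p,c+"0.png"); print(c,np.round(p["eye"],3),np.round(p["rotation"],3).tolist())
    for l,z in (("snack_box",0),("lid",.11),("pull",.136),("cup_rim",.08),("rice_cup",0),("opening",.106),("shoe",.106),("far_rail",0)):
        for r in pinpoint(p,l)[:5]:
            uv=px(r["xy"]); print(l,round(r["confidence"],2),uv.round(),at(p,uv,z).round(3))
s=read_state(); print(s)
E
```

```text
pics
top [0.448 0.04  1.177] [[0.02, -0.998, 0.059], [-0.999, -0.018, 0.027], [-0.025, -0.059, -0.998]]
snack_box 0.71 [295. 181.] [0.569 0.142 0.   ]
lid 0.92 [236. 184.] [0.546 0.307 0.11 ]
pull 0.86 [285. 182.] [0.552 0.159 0.136]
pull 0.66 [468. 181.] [ 0.562 -0.359  0.136]
cup_rim 0.96 [433. 267.] [ 0.314 -0.276  0.08 ]
cup_rim 0.85 [459. 298.] [ 0.227 -0.353  0.08 ]
cup_rim 0.61 [373. 254.] [ 0.348 -0.102  0.08 ]
cup_rim 0.58 [411. 221.] [ 0.447 -0.211  0.08 ]
cup_rim 0.56 [192. 160.] [0.619 0.452 0.08 ]
rice_cup 0.84 [450. 290.] [ 0.233 -0.352  0.   ]
rice_cup 0.8 [424. 266.] [ 0.306 -0.271  0.   ]
rice_cup 0.71 [406. 219.] [ 0.454 -0.214  0.   ]
rice_cup 0.68 [375. 252.] [ 0.347 -0.116  0.   ]
rice_cup 0.65 [407. 225.] [ 0.436 -0.219  0.   ]
shoe 0.82 [292. 146.] [0.662 0.143 0.106]
far_rail 0.3 [466. 180.] [ 0.582 -0.403  0.   ]
scene [0.936 0.57  1.024] [[-0.755, 0.529, -0.387], [0.655, 0.609, -0.447], [-0.001, -0.592, -0.806]]
snack_box 0.93 [319. 251.] [0.565 0.146 0.   ]
lid 0.88 [365. 269.] [0.553 0.3   0.11 ]
lid 0.47 [260. 312.] [0.805 0.222 0.11 ]
pull 0.62 [320. 226
[... 630 characters left out ...]
.02930759e-03,
        6.76899996e+01, -1.02268161e+01]), 'qvel': array([ 0.01753207, -0.08135689, -0.03429151, -0.04143737, -0.02849477,
        0.0341368 ]), 'tau': array([-1.70828480e-03, -4.39996219e+01, -1.76988977e+01,  6.33298117e-02,
        5.03613031e-02,  7.85192668e-06]), 'position': array([0.19287855, 0.59445788, 0.22257247]), 'tcp_rot': array([[-9.51159751e-01,  3.08699090e-01, -1.04221850e-05],
       [ 3.08699090e-01,  9.51159751e-01,  1.57311796e-05],
       [ 1.47693638e-05,  1.17455458e-05, -1.00000000e+00]]), 'force': array([-0.14138719, -0.48652517, -0.1807625 ]), 'moment': array([-0.05450897, -0.01045047, -0.00223787]), 'grasp_force': 0.0, 'opening': 0.9997980032013041}
```

View pics/top0.png

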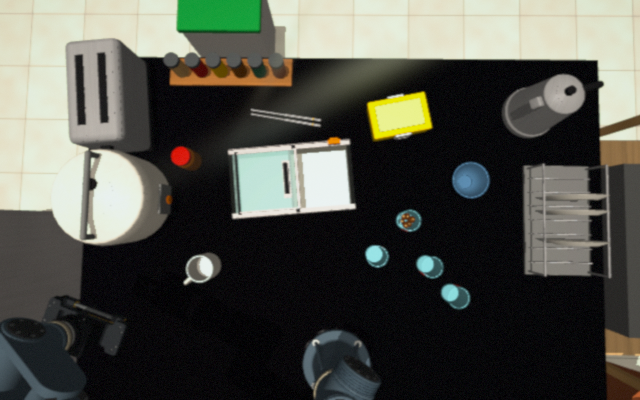

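View pics/scene0.png

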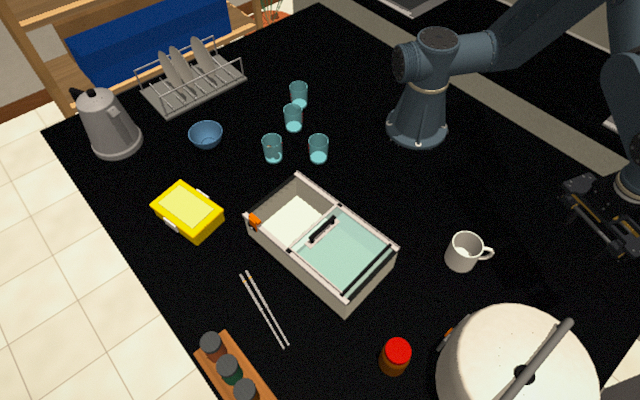

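```bash
cat > fit.py <<'E'
from h import *
from scipy.optimize import least_squares
pt=capture("top"); ps=capture("scene")
for p in(pt,ps):
    p["rotation"]=np.array(p["rotation"])
a=pt["img"][120:230,210:370]; b=ps["img"][165:320,230:410]
cv2.imwrite("pics/c1.png",cv2.resize(a[:,:,::-1],None,fx=5,fy=5,interpolation=cv2.INTER_CUBIC))
cv2.imwrite("pics/c2.png",cv2.resize(b[:,:,::-1],None,fx=3.8,fy=3.8,interpolation=cv2.INTER_CUBIC))
for p in(pt,ps):
    h=cv2.cvtColor(p["img"],cv2.COLOR_RGB2HSV); m=cv2.inRange(h,(5,180,150),(18,255,255))
    n,l,s,c=cv2.connectedComponentsWithStats(m)
    for i in range(1,n):
        if s[i,4]>15: print(s[i],c[i].round(1),at(p,c[i],.125).round(3))
    r=[x for x in search_frame(p,"rice_cup")]; print([(round(x["confidence"],2),(np.array(x["extent"])*[640,400,640,400]).round(1)) for x in r])
E
python3 fit.py
```

```text
[224  71  31  14 184] [238.8  79.7] [0.854 0.304 0.125]
[170  73  34  12 163] [185.7  79.8] [0.852 0.462 0.125]
[205  72  18  13  92] [213.1  79.2] [0.854 0.381 0.125]
[328 138  12   6  60] [333.5 140.4] [0.676 0.022 0.125]
[634 392   6   5  20] [637.2 394.5] [-0.013 -0.817  0.125]
[(0.89, array([441.7, 285.8, 466.2, 305.1])), (0.82, array([397.6, 209. , 423.4, 232.8])), (0.69, array([414.3, 256.3, 443.8, 279.3])), (0.68, array([364.6, 243.2, 389.2, 265.7]))]
[262  13   6  14  37] [264.3  20.6] [ 0.115 -0.69   0.125]
[275  12  14  10  58] [281.   15.5] [ 0.045 -0.676  0.125]
[249 213  12  11  80] [253.6 218.5] [0.674 0.018 0.125]
[219 330  17  18  94] [226.7 338.6] [0.896 0.228 0.125]
[226 346  50  54 402] [251.1 373.3] [0.898 0.319 0.125]
[194 351  39  49 326] [214.7 376.4] [0.956 0.276 0.125]
[(0.96, array([282.5, 103.3, 302.4, 131.1])), (0.82, array([307.2, 135.4, 328.5, 164.8])), (0.77, array([287.9,  81.8, 307.6, 105.7])), (0.76, array([260.1, 134.4, 282.7, 161.5]))]
```

View pics/c1.png

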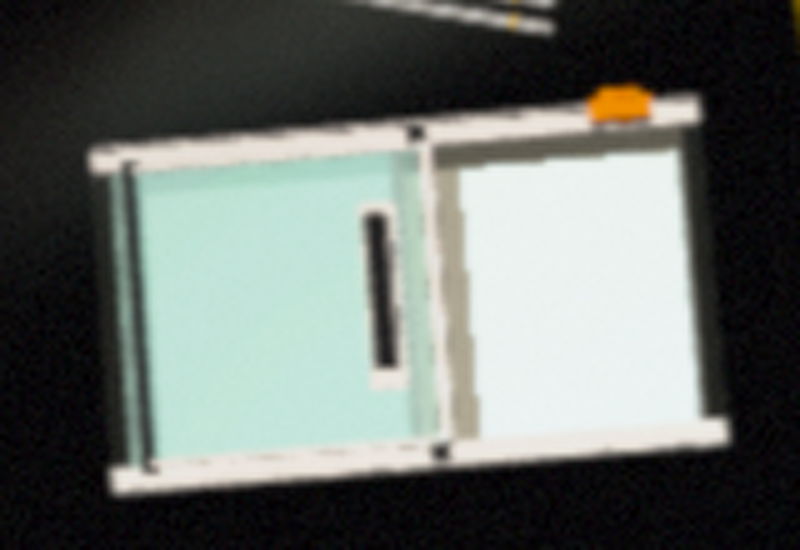

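View pics/c2.png

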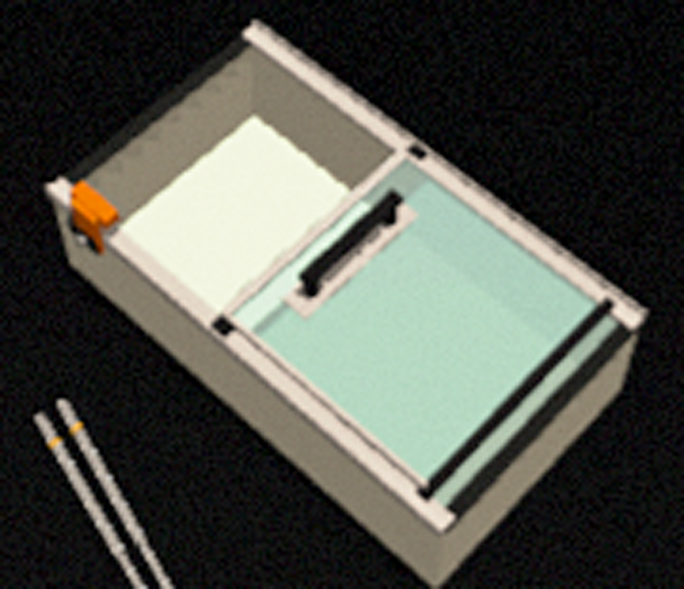

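```bash
cat > f2.py <<'E'
from h import *
from scipy.optimize import least_squares
pt=capture("top"); ps=capture("scene")
T=lambda q:(np.array(q)/5+[210,120]); S=lambda q:np.array(q)/3.8+[230,165]
C=np.array([[.102,.18],[.102,-.18],[-.102,-.18],[-.102,.18]])
ut=[T(q) for q in((90,150),(700,95),(730,440),(113,492))]
us=[S(q) for q in((447,525),(50,186),(252,22),(648,312))]
def W(q,c,z):
    s,k=np.sin(q[2]),np.cos(q[2]); return np.array([q[0]+k*c[0]-s*c[1],q[1]+s*c[0]+k*c[1],z])
def f(q,sel=3):
    r=[]
    for c,a,b in zip(C,ut,us):
        if sel&1:r+=list(proj(pt,W(q,c,.11))-a)
        if sel&2:r+=list(proj(ps,W(q,c,.11))-b)
    return np.array(r)
for sel in(1,2,3):
    o=least_squares(f,[.565,.144,.05],args=(sel,)); q=o.x; print(sel,q[:2].round(4),np.degrees(q[2]).round(2),o.fun.round(1))
def inb(X): 
    s,k=np.sin(q[2]),np.cos(q[2]); d=X[:2]-q[:2]; return np.array([k*d[0]+s*d[1],-s*d[0]+k*d[1]])
for n,p,uv,z in [("pullA",pt,T((375,213)),.136),("pullB",pt,T((387,365)),.136),("leadT",pt,T((437,300)),.112),("hookL",pt,T((588,108)),.13),("hookR",pt,T((652,108)),.13),
  ("pullS",ps,S((352,243)),.136),("hookS far/-y",ps,S((85,185)),.13),("hookS+y",ps,S((115,216)),.13)]:
    X=at(p,uv,z); print(n,X.round(4),inb(X).round(4))
# cup: fit with both views
for cl in [((397.6+423.4)/2,(209+232.8)/2)]: print(at(pt,cl,.04))
print(at(ps,((260.1+282.7)/2,(134.4+161.5)/2),.04))
def cb(x,p):
    pts=[]
    for z,r in((0,.028),(.08,.031)):
        for a in np.linspace(0,6.28,40): pts.append(proj(p,[x[0]+r*np.cos(a),x[1]+r*np.sin(a),z]))
    pts=np.array(pts); return np.r_[pts.min(0),pts.max(0)]
g=lambda x:np.r_[cb(x,pt)-[397.6,209,423.4,232.8],cb(x,ps)-[260.1,134.4,282.7,161.5]]
o=least_squares(g,[.452,-.215]); print("cup",o.x,o.fun.round(1))
E
python3 f2.py
```

```text
1 [0.5646 0.1434] 5.91 [ 0.2 -0.3 -0.4 -0.  -0.1  0.2  0.3  0.1]
2 [0.5633 0.1462] 6.25 [-0.3  0.9 -0.8  0.3  0.8 -0.7  0.3 -1. ]
3 [0.5638 0.145 ] 6.1 [-0.5  0.2 -1.   0.7 -1.   0.1 -1.2 -0.  -0.6  0.2  0.6 -0.9 -0.1  0.6
 -0.2 -1. ]
pullA [0.6078 0.1605 0.136 ] [0.0454 0.0107]
pullB [0.5205 0.1514 0.136 ] [-0.0424  0.011 ]
leadT [0.5608 0.1256 0.112 ] [-0.005  -0.0189]
hookL [0.6717 0.0394 0.13  ] [ 0.096  -0.1164]
hookR [0.6722 0.0025 0.13  ] [ 0.0926 -0.1531]
pullS [0.5664 0.1615 0.136 ] [0.0044 0.0161]
hookS far/-y [0.6694 0.0066 0.13  ] [ 0.0903 -0.1488]
hookS+y [0.6688 0.0398 0.13  ] [ 0.0933 -0.1157]
[ 0.44794575 -0.2198722   0.04      ]
[ 0.45049594 -0.21482572  0.04      ]
cup [ 0.44854821 -0.21511685] [-0.3  1.3 -0.9 -1.6  0.5 -2.8 -1.1  1.1]
```

```bash
cat >> h.py <<'E'
from scipy.spatial.transform import Rotation as Ro
def D(a): return np.radians(a)
YB=D(6.0); B=np.array([.564,.1448,0.])
def box(x,y,z): return B+np.array([x*np.cos(YB)-y*np.sin(YB),x*np.sin(YB)+y*np.cos(YB),z])
def plan(R1,p1,n,s=None,R0=None,p0=None):
    if R0 is None:
        s=read_state(); R0=np.array(s["tcp_rot"]); p0=np.array(s["position"])
    w=Ro.from_matrix(R0.T@R1).as_rotvec()/n
    M=np.zeros((3,3)); E=Ro.from_rotvec(w).as_matrix(); A=np.eye(3)
    for k in range(n): M+=A; A=A@E
    dx=np.linalg.solve(M,R0.T@(np.array(p1)-p0))
    u,v=(dx/.03),(np.degrees(w)/120)
    # mid path
    p=np.array(p0);R=np.array(R0);P=[]
    for k in range(n): p=p+R@dx; R=R@E; P.append(p.round(3))
    print("n",n,"row",u.round(3).tolist(),v.round(4).tolist(),"deg/row",round(np.degrees(np.linalg.norm(w)),2),"via",P[n//3],P[2*n//3],P[-1])
def frame(z,y):
    z=np.array(z,float)/np.linalg.norm(z); y=np.array(y,float); y-=z*(y@z); y/=np.linalg.norm(y); return np.c_[np.cross(y,z),y,z]
xb=np.array([np.cos(YB),np.sin(YB),0]); yb=np.array([-np.sin(YB),np.cos(YB),0])
def st():
    s=read_state(); print(round(s["time_s"],2),"q",np.round(s["joint_positions"],2).tolist(),"p",np.round(s["position"],4),"z",np.round(s["tcp_rot"][:,2],3),"y",np.round(s["tcp_rot"][:,1],3),"F",np.round(s["force"],1),s["opening"],s["grasp_force"]); return s
E
python3 - <<'E'
from h import *
print(grip_point_offset); st()
plan(frame([0,0,-1],xb),[.4485,-.215,.22],34)
E
```

```text
0.0187
1.2 q [61.79, 30.22, 82.09, -0.0, 67.69, -10.23] p [0.1929 0.5944 0.2225] z [-0. -0. -1.] y [ 0.309  0.951 -0.   ] F [-0.1  0.1  0.3] 1.0024529862426028 0.0
n 34 row [-0.813, -0.336, 0.003] [-0.0, 0.0, 0.0162] deg/row 1.94 via [0.39  0.35  0.222] [0.473 0.073 0.221] [ 0.448 -0.215  0.22 ]
```

Call:
move_arm:
  increments:
    - [[-0.813,-0.336,0],[0,0,0.0162],0]
    - [[-0.813,-0.336,0],[0,0,0.0162],0]
    - [[-0.813,-0.336,0],[0,0,0.0162],0]
    - [[-0.813,-0.336,0],[0,0,0.0162],0]
    - [[-0.813,-0.336,0],[0,0,0.0162],0]
    - [[-0.813,-0.336,0],[0,0,0.0162],0]
    - [[-0.813,-0.336,0],[0,0,0.0162],0]
    - [[-0.813,-0.336,0],[0,0,0.0162],0]
    - [[-0.813,-0.336,0],[0,0,0.0162],0]
    - [[-0.813,-0.336,0],[0,0,0.0162],0]
    - [[-0.813,-0.336,0],[0,0,0.0162],0]
    - [[-0.813,-0.336,0],[0,0,0.0162],0]
    - [[-0.813,-0.336,0],[0,0,0.0162],0]
    - [[-0.813,-0.336,0],[0,0,0.0162],0]
    - [[-0.813,-0.336,0],[0,0,0.0162],0]
    - [[-0.813,-0.336,0],[0,0,0.0162],0]
    - [[-0.813,-0.336,0],[0,0,0.0162],0]

```text
time_s: 2.62
position: [0.4411, 0.2265, 0.2228]
tcp_rot: [[-0.628, 0.779, 0.001], [0.779, 0.628, 0.0], [-0.0, 0.001, -1.0]]
force: [0.5, 0.6, 0.3]
opening: 0.999
grasp_force: 0.0
```

Call:
move_arm:
  increments:
    - [[-0.813,-0.336,0],[0,0,0.0162],0]
    - [[-0.813,-0.336,0],[0,0,0.0162],0]
    - [[-0.813,-0.336,0],[0,0,0.0162],0]
    - [[-0.813,-0.336,0],[0,0,0.0162],0]
    - [[-0.813,-0.336,0],[0,0,0.0162],0]
    - [[-0.813,-0.336,0],[0,0,0.0162],0]
    - [[-0.813,-0.336,0],[0,0,0.0162],0]
    - [[-0.813,-0.336,0],[0,0,0.0162],0]
    - [[-0.813,-0.336,0],[0,0,0.0162],0]
    - [[-0.813,-0.336,0],[0,0,0.0162],0]
    - [[-0.813,-0.336,0],[0,0,0.0162],0]
    - [[-0.813,-0.336,0],[0,0,0.0162],0]
    - [[-0.813,-0.336,0],[0,0,0.0162],0]
    - [[-0.813,-0.336,0],[0,0,0.0162],0]
    - [[-0.813,-0.336,0],[0,0,0.0162],0]
    - [[-0.813,-0.336,0],[0,0,0.0162],0]
    - [[-0.813,-0.336,0],[0,0,0.0162],0]
    - [[0,0,0],[0,0,0],0]

```text
time_s: 4.12
position: [0.448, -0.2195, 0.2229]
tcp_rot: [[-0.098, 0.995, 0.002], [0.995, 0.098, -0.004], [-0.004, 0.001, -1.0]]
force: [0.4, -0.0, 0.3]
opening: 1.0
grasp_force: 0.0
```

Run:
```python
from h import *
st()
for s in (1,-1):
  t=s*yb; z=t*np.sin(D(30))-np.array([0,0,np.cos(D(30))])
  print("t",s); plan(frame(z,xb),np.array([.4485,-.215,.16]),6)
```

```text
4.12 q [-38.89, 20.45, 99.98, -0.12, 59.37, -44.48] p [ 0.448  -0.2195  0.2229] z [ 0.002 -0.004 -1.   ] y [0.995 0.098 0.001] F [ 0.4 -0.   0.3] 0.9999408702240419 0.0
t 1
n 6 row [-0.052, 0.005, 0.351] [0.0002, 0.042, -0.0005] deg/row 5.04 via [ 0.449 -0.221  0.191] [ 0.449 -0.218  0.17 ] [ 0.449 -0.215  0.16 ]
t -1
n 6 row [0.101, 0.005, 0.34] [-0.0, -0.0414, -0.0005] deg/row 4.96 via [ 0.448 -0.213  0.192] [ 0.448 -0.213  0.171] [ 0.448 -0.215  0.16 ]
```

Call:
move_arm:
  increments:
    - [[0,0,0],[0,0.042,0],0]
    - [[0,0,0],[0,0.042,0],0]
    - [[0,0,0],[0,0.042,0],0]
    - [[0,0,0],[0,0.042,0],0]
    - [[0,0,0],[0,0.042,0],0]
    - [[0,0,0],[0,0.042,0],0]
    - [[0,0,0],[0,0,0],0]

```text
time_s: 4.7
position: [0.4482, -0.217, 0.2209]
tcp_rot: [[-0.086, 0.995, -0.052], [0.859, 0.101, 0.502], [0.505, -0.001, -0.863]]
force: [0.2, -0.6, -0.1]
opening: 1.0
grasp_force: 0.0
```

Run:
```python
from h import *
s=st()
data=[([61.793,30.22,82.089,0,67.69,-10.227],[.1929,.5944,.2225]),([-38.89,20.45,99.98,-.12,59.37,-44.48],[.448,-.2195,.2229]),(s["joint_positions"],s["position"])]
from scipy.optimize import least_squares
def fk(L,q,full=False):
    d,off,a2,e,L3,d6,s4,off2=L; q=np.radians(q)
    rz=lambda a:Ro.from_euler('z',a).as_matrix(); ry=lambda a:Ro.from_euler('y',a).as_matrix()
    R=rz(q[0]); p=np.array([0,0,d])+R@[0,off,0]
    R=R@ry(q[1]); p=p+R@[0,off2,a2]; R=R@ry(q[2]); p=p+R@[e,0,L3]
    R=R@rz(s4*q[3])@ry(q[4]); p=p+R@[0,0,d6]; R=R@rz(s4*q[5])
    return (p,R) if full else p
for s4 in(1,-1):
    f=lambda x:np.r_[np.concatenate([fk([x[0],x[1],x[2],x[3],x[4],x[5],s4,0],q)-p for q,p in data])*1000,(x-[.3,.11,.45,0,.43,.3])*.5]
    o=least_squares(f,[.3,.11,.45,0,.43,.3]); print(s4,o.x.round(4),o.fun[:9].round(1))
    print(fk([*o.x,s4,0],s["joint_positions"],1)[1].round(3).tolist())
print(np.round(s["tcp_rot"],3).tolist())
```

```text
4.7 q [-49.38, 30.8, 89.21, 16.78, 85.85, -60.24] p [ 0.4482 -0.217   0.2209] z [-0.052  0.502 -0.863] y [ 0.995  0.101 -0.001] F [ 0.2 -0.6 -0.1] 1.0002614708748412 0.0
1 [0.2731 0.111  0.5884 0.1133 0.3911 0.3057] [ 0. -0.  0. -0. -0. -0.  0.  0. -0.]
[[-0.995, -0.086, -0.052], [-0.101, 0.859, 0.502], [0.001, 0.505, -0.863]]
-1 [ 1.2     0.1371  0.0424  0.7     0.9237 -0.0318] [-25.3   8.1  47.8  -6.6  39.5 -22.7 -21.7 -55.7 -25.1]
[[0.251, 0.836, -0.489], [0.968, -0.216, 0.128], [0.001, -0.505, -0.863]]
[[-0.086, 0.995, -0.052], [0.859, 0.101, 0.502], [0.505, -0.001, -0.863]]
```

```bash
cat >> h.py <<'E'
from scipy.optimize import least_squares
LL=[.2731,.111,.5884,.1133,.3911,.3057]
def fk(q):
    d,off,a2,e,L3,d6=LL; q=np.radians(q)
    rz=lambda a:Ro.from_euler('z',a).as_matrix(); ry=lambda a:Ro.from_euler('y',a).as_matrix()
    R=rz(q[0]); p=np.array([0,0,d])+R@[0,off,0]
    R=R@ry(q[1]); p=p+R@[0,0,a2]; E=p; R=R@ry(q[2]); p=p+R@[e,0,L3]; Wr=p
    R=R@rz(q[3])@ry(q[4]); p=p+R@[0,0,d6]; R=R@rz(q[5]+np.pi/2)
    return p,R,Wr,E
LO=np.array([-176.69,-43.24,12.49,-82,0,-163.58]);HI=np.array([176.69,126.21,139.97,262,151.66,163.58])
def ik(R,p,q0):
    f=lambda q:(lambda a:np.r_[(a[0]-p)*1000,Ro.from_matrix(R.T@a[1]).as_rotvec()*200])(fk(q))
    o=least_squares(f,np.clip(q0,LO+.1,HI-.1),bounds=(LO,HI)); return o.x,np.abs(o.fun).max()
def tcp(gp,R): return np.array(gp)+R[:,2]*.0187
def tilt(a,s=1): # tool z: a deg toward +yb from down
    return frame(np.sin(D(a))*yb-np.array([0,0,np.cos(D(a))]),xb)
E
python3 - <<'E'
from h import *
s=read_state(); q=s["joint_positions"]; 
print(abs(fk(q)[0]-s["position"]).max())
gp=np.array([.4485,-.2155,.05])
for a,g in [(0,gp+[0,0,.12]),(-15,gp+[0,0,.12]),(-30,gp+[0,0,.12]),(-30,gp),(-30,gp+[0,0,.2]),(-30,box(0,-.065,.25)),(0,box(0,-.065,.23)),(30,box(0,-.065,.2)),(60,box(0,-.065,.2)),(90,box(0,-.065,.19)),(100,box(0,-.065,.19))]:
    R=tilt(a); q,e=ik(R,tcp(g,R),q); _,_,W,E=fk(q); print(a,q.round(1),"err",e.round(2),"wrist",W.round(2),"elbow",E.round(2))
E
```

```text
5.47356204030347e-05
0 [-38.6  26.7 104.3   0.   49.  -44.6] err 0.0 wrist [ 0.45 -0.22  0.46] elbow [ 0.28 -0.08  0.8 ]
-15 [-31.7  25.5 109.6 -19.8  37.3 -22.7] err 0.0 wrist [ 0.44 -0.14  0.45] elbow [ 0.27 -0.04  0.8 ]
-30 [-24.2  27.4 114.1 -51.7  33.4  12.7] err 0.0 wrist [ 0.43 -0.07  0.42] elbow [ 0.29 -0.01  0.8 ]
-30 [-24.1  42.8 117.3 -82.   25.9  47.3] err 0.35 wrist [ 0.43 -0.07  0.3 ] elbow [ 0.41 -0.06  0.71]
-30 [-24.2  18.8 109.6 -39.6  42.7  -2.6] err 0.0 wrist [ 0.43 -0.07  0.5 ] elbow [0.22 0.02 0.83]
-30 [ 11.2  30.2  87.7 -32.3  68.6  19. ] err 0.0 wrist [0.56 0.22 0.5 ] elbow [0.27 0.17 0.78]
0 [-3.1 27.2 89.9  0.  62.9 -9.1] err 0.0 wrist [0.57 0.08 0.52] elbow [0.27 0.1  0.8 ]
30 [-17.   33.2  91.6  29.3  70.4 -36.7] err 0.0 wrist [ 0.59 -0.06  0.45] elbow [0.34 0.01 0.77]
60 [-26.   43.9  90.2  47.3  88.9 -52.5] err 0.0 wrist [ 0.6  -0.17  0.34] elbow [ 0.42 -0.08  0.7 ]
90 [-28.9  58.7  87.6  59.8 108.5 -61.4] err 0.0 wrist [ 0.6  -0.21  0.19] elbow [ 0.49 -0.15  0.58]
100 [-28.6  63.5  86.6  63.8 115.4 -63. ] err 0.0 wrist [ 0.6  -0.2   0.14] elbow [ 0.52 -0.15  0.54]
```

Run:
```python
from h import *
s=st(); q=s["joint_positions"]; gp=np.array([.451,-.2155,.05]); R=tilt(-20)
for z in(.15,.1,.05): 
    q,e=ik(R,tcp(gp*[1,1,0]+[0,0,z],R),q); print(q.round(1),e.round(2))
p1=tcp(gp+[0,0,.1],R); plan(R,p1,9); plan(R,tcp(gp,R),8,R0=R,p0=p1)
```

```text
4.7 q [-49.38, 30.8, 89.21, 16.78, 85.85, -60.24] p [ 0.4482 -0.217   0.2209] z [-0.052  0.502 -0.863] y [ 0.995  0.101 -0.001] F [ 0.2 -0.6 -0.1] 1.0002614708748412 0.0
[-29.1  28.1 111.8 -31.6  32.3  -9.2] 0.0
[-2.910e+01  3.400e+01  1.137e+02 -3.980e+01  2.600e+01  1.000e-01] 0.0
[-29.1  40.3 114.8 -52.1  20.8  13.4] 0.0
n 9 row [-0.067, 0.011, 0.332] [-0.0, -0.0466, -0.0002] deg/row 5.59 via [ 0.449 -0.209  0.181] [ 0.45  -0.214  0.151] [ 0.452 -0.222  0.132]
n 8 row [0.143, 0.0, 0.392] [0.0, 0.0, 0.0] deg/row 0.0 via [ 0.452 -0.222  0.095] [ 0.452 -0.222  0.057] [ 0.452 -0.222  0.032]
```

Call:
move_arm:
  increments:
    - [[-0.067,0.011,0.332],[0,-0.0466,0],0]
    - [[-0.067,0.011,0.332],[0,-0.0466,0],0]
    - [[-0.067,0.011,0.332],[0,-0.0466,0],0]
    - [[-0.067,0.011,0.332],[0,-0.0466,0],0]
    - [[-0.067,0.011,0.332],[0,-0.0466,0],0]
    - [[-0.067,0.011,0.332],[0,-0.0466,0],0]
    - [[-0.067,0.011,0.332],[0,-0.0466,0],0]
    - [[-0.067,0.011,0.332],[0,-0.0466,0],0]
    - [[-0.067,0.011,0.332],[0,-0.0466,0],0]
    - [[0,0,0],[0,0,0],0]
    - [[0,0,0],[0,0,0],0]

```text
time_s: 5.62
position: [0.4503, -0.2174, 0.1359]
tcp_rot: [[-0.101, 0.994, 0.031], [0.941, 0.105, -0.322], [-0.324, -0.003, -0.946]]
force: [0.3, -0.3, 0.5]
opening: 0.999
grasp_force: 0.0
```

Run:
```python
from h import *
st(); R=tilt(-20); gp=np.array([.451,-.2155,.05])
plan(R,tcp(gp,R),8)
a,b=capture("top"),capture("scene")
A=cv2.resize(a["img"][180:260,370:470],None,fx=4,fy=4); C=cv2.resize(b["img"][95:195,220:345],None,fx=3.2,fy=3.2)
cv2.imwrite("pics/g1.png",np.hstack([A,C])[:,:,::-1] if A.shape[0]==C.shape[0] else C[:,:,::-1])
```

```text
5.62 q [-29.17, 27.57, 111.43, -28.94, 33.4, -11.97] p [ 0.4503 -0.2174  0.1359] z [ 0.031 -0.322 -0.946] y [ 0.994  0.105 -0.003] F [ 0.3 -0.3  0.5] 0.9990214822443938 0.0
n 8 row [0.125, 0.004, 0.413] [-0.0002, -0.0012, 0.0001] deg/row 0.14 via [ 0.451 -0.219  0.097] [ 0.451 -0.221  0.058] [ 0.452 -0.222  0.032]
```

View pics/g1.png

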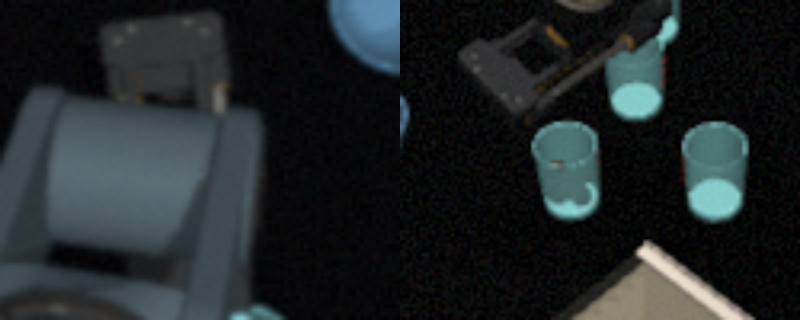

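Call:
move_arm:
  increments:
    - [[0.125,0,0.413],[0,0,0],0]
    - [[0.125,0,0.413],[0,0,0],0]
    - [[0.125,0,0.413],[0,0,0],0]
    - [[0.125,0,0.413],[0,0,0],0]
    - [[0.125,0,0.413],[0,0,0],0]
    - [[0.125,0,0.413],[0,0,0],0]
    - [[0.125,0,0.413],[0,0,0],0]
    - [[0.125,0,0.413],[0,0,0],0]
    - [[0,0,0],[0,0,0],0]
    - [[0,0,0],[0,0,0],0]

```text
time_s: 6.55
position: [0.451, -0.2247, 0.0326]
tcp_rot: [[-0.095, 0.995, 0.03], [0.941, 0.1, -0.325], [-0.326, -0.002, -0.945]]
force: [0.1, 0.8, -0.0]
opening: 1.003
grasp_force: 0.0
```

Run:
```python
from h import *
st(); p=capture("scene"); c=proj(p,[.451,-.2155,.04]).astype(int)
cv2.imwrite("pics/g2.png",cv2.resize(p["img"][c[1]-45:c[1]+35,c[0]-50:c[0]+50],None,fx=6,fy=6,interpolation=cv2.INTER_CUBIC)[:,:,::-1])
```

```text
6.55 q [-29.85, 40.12, 114.24, -48.02, 21.0, 8.93] p [ 0.451  -0.2247  0.0326] z [ 0.03  -0.325 -0.945] y [ 0.995  0.1   -0.002] F [ 0.1  0.8 -0. ] 1.0025990639018305 0.0
```

View pics/g2.png

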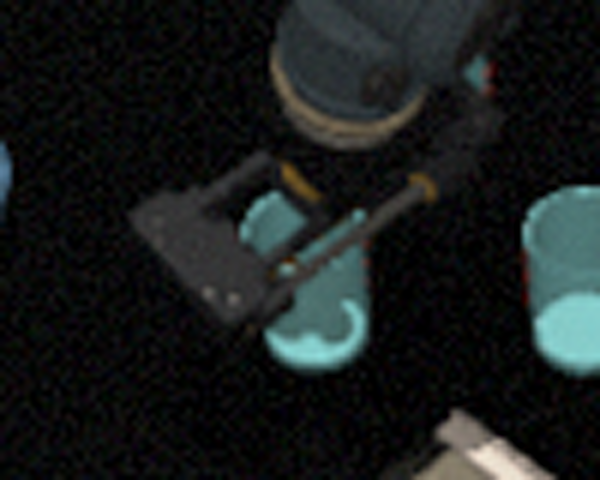

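Call:
move_arm:
  increments:
    - [[0,0,0],[0,0,0],1]
    - [[0,0,0],[0,0,0],1]
    - [[0,0,0],[0,0,0],1]
    - [[0,0,0],[0,0,0],1]
    - [[0,0,0],[0,0,0],1]
    - [[0,0,0],[0,0,0],1]
    - [[0,0,0],[0,0,0],1]

```text
time_s: 7.18
position: [0.451, -0.2236, 0.0328]
tcp_rot: [[-0.097, 0.995, 0.031], [0.94, 0.102, -0.325], [-0.326, -0.002, -0.945]]
force: [1.5, 1.0, 4.5]
opening: 0.699
grasp_force: 29.9
```

Run:
```python
from h import *
s=st(); R=np.array(s["tcp_rot"]); p=s["position"]
p1=p+[0,0,.18]; plan(R,p1,9)
R2=tilt(-20); p2=tcp(box(0,-.065,.245),R2); plan(R2,p2,11,R0=R,p0=p1)
R3=tilt(0);p3=tcp(box(0,-.065,.24),R3); plan(R3,p3,4,R0=R2,p0=p2)
R4=tilt(92);p4=tcp(box(0,-.065,.19),R4)
plan(R4,p4,16,R0=R3,p0=p3)
```

```text
7.18 q [-29.74, 40.08, 114.32, -48.19, 20.95, 9.1] p [ 0.451  -0.2236  0.0328] z [ 0.031 -0.325 -0.945] y [ 0.995  0.102 -0.002] F [1.5 1.  4.5] 0.6985489831724124 29.924632420267017
n 9 row [-0.218, -0.001, -0.63] [0.0, 0.0, 0.0] deg/row 0.0 via [ 0.451 -0.224  0.113] [ 0.451 -0.224  0.173] [ 0.451 -0.224  0.213]
n 11 row [0.795, 0.456, -0.329] [-0.0001, -0.0007, -0.0001] deg/row 0.09 via [ 0.495 -0.115  0.219] [ 0.539 -0.007  0.224] [0.571 0.074 0.227]
n 4 row [0.063, 0.0, 0.039] [-0.0, 0.0417, 0.0] deg/row 5.0 via [0.571 0.077 0.224] [0.571 0.078 0.223] [0.571 0.08  0.221]
n 16 row [-0.017, -0.0, 0.082] [0.0, 0.0479, 0.0] deg/row 5.75 via [0.571 0.081 0.207] [0.57  0.088 0.196] [0.569 0.099 0.191]
```

Call:
move_arm:
  increments:
    - [[-0.218,0,-0.63],[0,0,0],1]
    - [[-0.218,0,-0.63],[0,0,0],1]
    - [[-0.218,0,-0.63],[0,0,0],1]
    - [[-0.218,0,-0.63],[0,0,0],1]
    - [[-0.218,0,-0.63],[0,0,0],1]
    - [[-0.218,0,-0.63],[0,0,0],1]
    - [[-0.218,0,-0.63],[0,0,0],1]
    - [[-0.218,0,-0.63],[0,0,0],1]
    - [[-0.218,0,-0.63],[0,0,0],1]
    - [[0.795,0.456,-0.329],[0,0,0],1]
    - [[0.795,0.456,-0.329],[0,0,0],1]
    - [[0.795,0.456,-0.329],[0,0,0],1]
    - [[0.795,0.456,-0.329],[0,0,0],1]
    - [[0.795,0.456,-0.329],[0,0,0],1]
    - [[0.795,0.456,-0.329],[0,0,0],1]
    - [[0.795,0.456,-0.329],[0,0,0],1]
    - [[0.795,0.456,-0.329],[0,0,0],1]
    - [[0.795,0.456,-0.329],[0,0,0],1]
    - [[0.795,0.456,-0.329],[0,0,0],1]
    - [[0.795,0.456,-0.329],[0,0,0],1]

```text
time_s: 8.85
position: [0.5716, 0.0751, 0.2284]
tcp_rot: [[-0.097, 0.995, 0.028], [0.941, 0.101, -0.324], [-0.325, -0.005, -0.946]]
force: [0.2, -1.0, -1.5]
opening: 0.699
grasp_force: 30.0
```

Run:
```python
from h import *
s=st(); R3=tilt(0);p3=tcp(box(0,-.065,.24),R3); plan(R3,p3,4)
R4=tilt(92);p4=tcp(box(0,-.065,.19),R4)
plan(R4,p4,16,R0=R3,p0=p3)
```

```text
8.85 q [6.33, 28.17, 88.03, -20.91, 65.75, 9.46] p [0.5716 0.0751 0.2284] z [ 0.028 -0.324 -0.946] y [ 0.995  0.101 -0.005] F [ 0.2 -1.  -1.5] 0.6992452415919994 29.991508756837106
n 4 row [0.054, -0.002, 0.049] [-0.0006, 0.0396, -0.0003] deg/row 4.75 via [0.571 0.077 0.225] [0.571 0.079 0.223] [0.571 0.08  0.221]
n 16 row [-0.017, -0.0, 0.082] [0.0, 0.0479, 0.0] deg/row 5.75 via [0.571 0.081 0.207] [0.57  0.088 0.196] [0.569 0.099 0.191]
```

Call:
move_arm:
  increments:
    - [[0.054,0,0.049],[0,0.0396,0],1]
    - [[0.054,0,0.049],[0,0.0396,0],1]
    - [[0.054,0,0.049],[0,0.0396,0],1]
    - [[0.054,0,0.049],[0,0.0396,0],1]
    - [[-0.017,0,0.082],[0,0.0479,0],1]
    - [[-0.017,0,0.082],[0,0.0479,0],1]
    - [[-0.017,0,0.082],[0,0.0479,0],1]
    - [[-0.017,0,0.082],[0,0.0479,0],1]
    - [[-0.017,0,0.082],[0,0.0479,0],1]
    - [[-0.017,0,0.082],[0,0.0479,0],1]
    - [[-0.017,0,0.082],[0,0.0479,0],1]
    - [[-0.017,0,0.082],[0,0.0479,0],1]
    - [[-0.017,0,0.082],[0,0.0479,0],1]
    - [[-0.017,0,0.082],[0,0.0479,0],1]
    - [[-0.017,0,0.082],[0,0.0479,0],1]
    - [[-0.017,0,0.082],[0,0.0479,0],1]
    - [[-0.017,0,0.082],[0,0.0479,0],1]
    - [[-0.017,0,0.082],[0,0.0479,0],1]
    - [[-0.017,0,0.082],[0,0.0479,0],1]
    - [[-0.017,0,0.082],[0,0.0479,0],1]

```text
time_s: 10.52
position: [0.5699, 0.0966, 0.1904]
tcp_rot: [[0.007, 0.995, -0.1], [-0.037, 0.1, 0.994], [0.999, -0.003, 0.038]]
force: [0.2, -0.5, -1.4]
opening: 0.704
grasp_force: 30.0
```

Call:
move_arm:
  increments:
    - [[0,0,0],[0,0.02,0],1]
    - [[0,0,0],[0,0.02,0],1]
    - [[0,0,0],[0,0.02,0],1]
    - [[0,0,0],[0,0,0],1]
    - [[0,0,0],[0,0,0],1]
    - [[0,0,0],[0,0,0],1]
    - [[0,0,0],[0,0,0],1]

```text
time_s: 11.1
position: [0.5698, 0.0972, 0.1918]
tcp_rot: [[0.018, 0.995, -0.1], [-0.157, 0.101, 0.982], [0.987, -0.002, 0.158]]
force: [-0.2, -1.0, -1.2]
opening: 0.704
grasp_force: 30.0
```

Run:
```python
from h import *
st(); p=capture("scene"); c=np.array([305,215])
cv2.imwrite("pics/g3.png",cv2.resize(p["img"][c[1]-85:c[1]+65,c[0]-100:c[0]+100],None,fx=4,fy=4,interpolation=cv2.INTER_CUBIC)[:,:,::-1])
for l in ("nut0",):
  for p in (p,capture("top")): print([(round(r["confidence"],2),px(r["xy"]).round().tolist()) for r in pinpoint(p,l)])
```

```text
11.1 q [-28.76, 63.2, 86.52, 63.57, 114.76, -62.7] p [0.5698 0.0972 0.1918] z [-0.1    0.982  0.158] y [ 0.995  0.101 -0.002] F [-0.2 -1.  -1.2] 0.7039618041360965 29.981845165889922
[(0.57, [283.0, 211.0]), (0.53, [271.0, 231.0]), (0.37, [300.0, 227.0])]
[(0.49, [323.0, 153.0]), (0.43, [308.0, 194.0]), (0.24, [300.0, 174.0])]
```

View pics/g3.png

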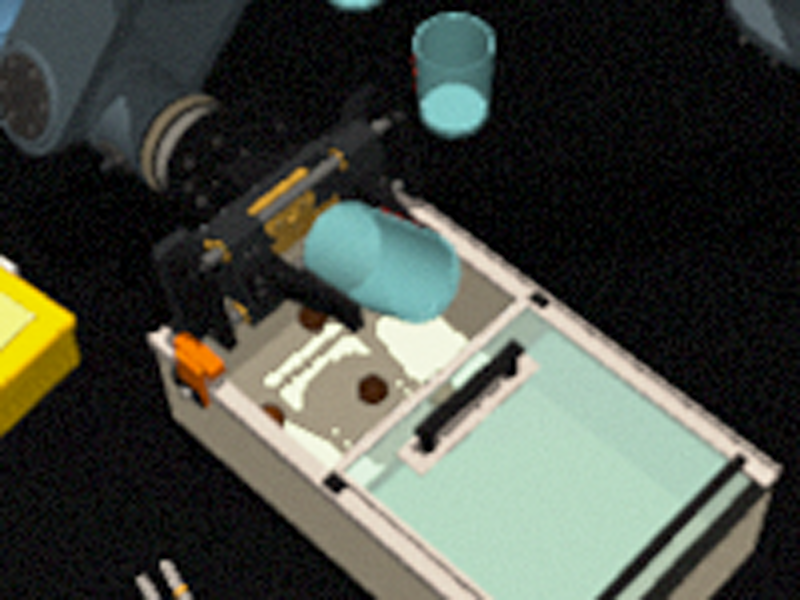

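Run:
```python
from h import *
s=st(); R2=tilt(-20); p2=tcp(box(0,-.065,.25),R2); plan(R2,p2,18)
p1=tcp([.451,-.2155,.20],R2); plan(R2,p1,11,R0=R2,p0=p2)
```

```text
11.3 q [-28.76, 63.2, 86.53, 63.58, 114.77, -62.7] p [0.5697 0.0972 0.1919] z [-0.1    0.982  0.158] y [ 0.995  0.101 -0.002] F [-0.1 -0.1 -0. ] 0.7055439597698034 29.981882349632087
n 18 row [0.023, -0.001, -0.102] [0.0, -0.0551, -0.0001] deg/row 6.62 via [0.571 0.078 0.2  ] [0.572 0.07  0.217] [0.571 0.074 0.232]
n 11 row [-0.75, -0.455, 0.434] [0.0, 0.0, 0.0] deg/row 0.0 via [ 0.528 -0.034  0.214] [ 0.484 -0.141  0.196] [ 0.452 -0.222  0.182]
```

Call:
move_arm:
  increments:
    - [[0.023,0,-0.102],[0,-0.0551,0],1]
    - [[0.023,0,-0.102],[0,-0.0551,0],1]
    - [[0.023,0,-0.102],[0,-0.0551,0],1]
    - [[0.023,0,-0.102],[0,-0.0551,0],1]
    - [[0.023,0,-0.102],[0,-0.0551,0],1]
    - [[0.023,0,-0.102],[0,-0.0551,0],1]
    - [[0.023,0,-0.102],[0,-0.0551,0],1]
    - [[0.023,0,-0.102],[0,-0.0551,0],1]
    - [[0.023,0,-0.102],[0,-0.0551,0],1]
    - [[0.023,0,-0.102],[0,-0.0551,0],1]
    - [[0.023,0,-0.102],[0,-0.0551,0],1]
    - [[0.023,0,-0.102],[0,-0.0551,0],1]
    - [[0.023,0,-0.102],[0,-0.0551,0],1]
    - [[0.023,0,-0.102],[0,-0.0551,0],1]
    - [[0.023,0,-0.102],[0,-0.0551,0],1]
    - [[0.023,0,-0.102],[0,-0.0551,0],1]
    - [[0.023,0,-0.102],[0,-0.0551,0],1]
    - [[0.023,0,-0.102],[0,-0.0551,0],1]

```text
time_s: 12.8
position: [0.572, 0.0741, 0.2336]
tcp_rot: [[-0.095, 0.995, 0.035], [0.934, 0.101, -0.343], [-0.345, 0.0, -0.939]]
force: [-1.3, 0.2, -0.7]
opening: 0.703
grasp_force: 30.0
```

Call:
move_arm:
  increments:
    - [[-0.75,-0.455,0.434],[0,0,0],1]
    - [[-0.75,-0.455,0.434],[0,0,0],1]
    - [[-0.75,-0.455,0.434],[0,0,0],1]
    - [[-0.75,-0.455,0.434],[0,0,0],1]
    - [[-0.75,-0.455,0.434],[0,0,0],1]
    - [[-0.75,-0.455,0.434],[0,0,0],1]
    - [[-0.75,-0.455,0.434],[0,0,0],1]
    - [[-0.75,-0.455,0.434],[0,0,0],1]
    - [[-0.75,-0.455,0.434],[0,0,0],1]
    - [[-0.75,-0.455,0.434],[0,0,0],1]
    - [[-0.75,-0.455,0.434],[0,0,0],1]
    - [[0,0,0],[0,0,0],1]
    - [[0,0,0],[0,0,0],1]

```text
time_s: 13.88
position: [0.4498, -0.2222, 0.1816]
tcp_rot: [[-0.093, 0.995, 0.03], [0.936, 0.097, -0.338], [-0.339, -0.003, -0.941]]
force: [-0.1, -0.4, -0.5]
opening: 0.707
grasp_force: 30.0
```

Run:
```python
from h import *
s=st(); R=tilt(-20); plan(R,tcp([.451,-.2155,.053],R),10)
p,t=capture("scene"),capture("top"); c=np.array([305,205])
A=cv2.resize(p["img"][c[1]-95:c[1]+55,c[0]-75:c[0]+65],None,fx=3,fy=3,interpolation=cv2.INTER_CUBIC)
Bm=cv2.resize(t["img"][130:230,270:370],None,fx=3.5,fy=3.5,interpolation=cv2.INTER_CUBIC); o=np.zeros((450,770,3),np.uint8); o[:,:420]=A; o[:350,420:]=Bm
cv2.imwrite("pics/g4.png",o[:,:,::-1])
```

```text
13.88 q [-29.2, 22.85, 109.2, -26.13, 39.48, -15.72] p [ 0.4498 -0.2222  0.1816] z [ 0.03  -0.338 -0.941] y [ 0.995  0.097 -0.003] F [-0.1 -0.4 -0.5] 0.7070703846972713 29.986025749971077
n 10 row [0.166, 0.007, 0.458] [-0.0003, -0.0002, -0.0003] deg/row 0.05 via [ 0.451 -0.222  0.123] [ 0.451 -0.222  0.079] [ 0.452 -0.222  0.035]
```

View pics/g4.png

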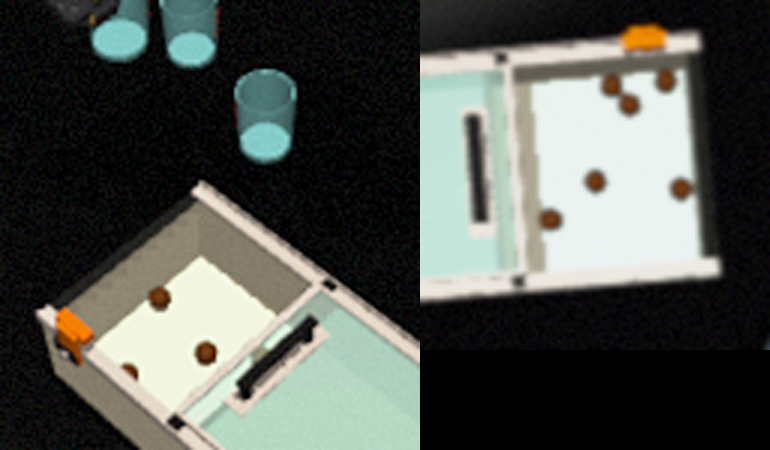

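Call:
move_arm:
  increments:
    - [[0.166,0,0.458],[0,0,0],1]
    - [[0.166,0,0.458],[0,0,0],1]
    - [[0.166,0,0.458],[0,0,0],1]
    - [[0.166,0,0.458],[0,0,0],1]
    - [[0.166,0,0.458],[0,0,0],1]
    - [[0.166,0,0.458],[0,0,0],1]
    - [[0.166,0,0.458],[0,0,0],1]
    - [[0.166,0,0.458],[0,0,0],1]
    - [[0.166,0,0.458],[0,0,0],1]
    - [[0,0,0],[0,0,0],1]
    - [[0,0,0],[0,0,0],1]

```text
time_s: 14.9
position: [0.4511, -0.2201, 0.0498]
tcp_rot: [[-0.099, 0.995, 0.032], [0.936, 0.103, -0.338], [-0.339, -0.004, -0.941]]
force: [-0.2, -0.4, -0.0]
opening: 0.7
grasp_force: 30.0
```

Call:
move_arm:
  increments:
    - [[0.022,0,0.063],[0,0,0],1]
    - [[0.022,0,0.063],[0,0,0],1]
    - [[0,0,0],[0,0,0],1]

```text
time_s: 15.15
position: [0.4513, -0.2213, 0.0467]
tcp_rot: [[-0.096, 0.995, 0.033], [0.935, 0.102, -0.339], [-0.34, -0.002, -0.94]]
force: [-0.5, 0.6, -0.1]
opening: 0.701
grasp_force: 30.0
```

Call:
move_arm:
  increments:
    - [[0.025,0,0.07],[0,0,0],1]
    - [[0.025,0,0.07],[0,0,0],1]
    - [[0.025,0,0.07],[0,0,0],1]
    - [[0.025,0,0.07],[0,0,0],1]
    - [[0,0,0],[0,0,0],1]

```text
time_s: 15.57
position: [0.4505, -0.2213, 0.0367]
tcp_rot: [[-0.096, 0.995, 0.031], [0.936, 0.101, -0.338], [-0.339, -0.003, -0.941]]
force: [-0.2, 0.1, -0.4]
opening: 0.701
grasp_force: 30.0
```

Call:
move_arm:
  increments:
    - [[0.02,0,0.05],[0,0,0],1]
    - [[0.02,0,0.05],[0,0,0],1]
    - [[0,0,0],[0,0,0],1]

```text
time_s: 15.82
position: [0.4506, -0.2212, 0.0336]
tcp_rot: [[-0.096, 0.995, 0.032], [0.936, 0.101, -0.338], [-0.339, -0.003, -0.941]]
force: [-0.3, -0.9, -1.1]
opening: 0.702
grasp_force: 30.0
```

Call:
move_arm:
  increments:
    - [[0.012,0,0.033],[0,0,0],1]
    - [[0,0,0],[0,0,0],1]

```text
time_s: 15.98
position: [0.4507, -0.2218, 0.0332]
tcp_rot: [[-0.096, 0.995, 0.032], [0.935, 0.101, -0.339], [-0.341, -0.003, -0.94]]
force: [-0.6, -0.5, 3.4]
opening: 0.705
grasp_force: 29.9
```

Call:
move_arm:
  increments:
    - [[0,0,0],[0,0,0],0.6]
    - [[0,0,0],[0,0,0],0]
    - [[0,0,0],[0,0,0],0]
    - [[0,0,0],[0,0,0],0]
    - [[0,0,0],[0,0,0],0]
    - [[-0.05,0,-0.14],[0,0,0],0]
    - [[-0.166,0,-0.458],[0,0,0],0]
    - [[-0.2,0,-0.6],[0,0,0],0]
    - [[-0.2,0,-0.6],[0,0,0],0]
    - [[-0.2,0,-0.6],[0,0,0],0]
    - [[-0.2,0,-0.6],[0,0,0],0]
    - [[-0.2,0,-0.6],[0,0,0],0]
    - [[-0.2,0,-0.6],[0,0,0],0]
    - [[-0.2,0,-0.6],[0,0,0],0]
    - [[-0.2,0,-0.6],[0,0,0],0]
    - [[0,0,0],[0,0,0],0]

```text
time_s: 17.32
position: [0.4527, -0.2181, 0.2074]
tcp_rot: [[-0.095, 0.995, 0.039], [0.934, 0.102, -0.341], [-0.343, 0.004, -0.939]]
force: [0.1, -1.0, -0.4]
opening: 1.0
grasp_force: 0.0
```

Run:
```python
from h import *
s=st(); q=s["joint_positions"]
p=capture("scene"); print([(round(x["confidence"],2),(np.array(x["extent"])*[640,400,640,400]).round(1)) for x in search_frame(p,"rice_cup")])
R=tilt(0); plan(R,tcp(box(0.0015,.013,.22),R),18)
for y,z in((.013,.136),(-.1,.136),(-.145,.136)):
    q,e=ik(R,tcp(box(0,y,z),R),q); print(q.round(1),e.round(2))
```

```text
17.32 q [-28.59, 20.28, 107.82, -24.47, 42.73, -17.64] p [ 0.4527 -0.2181  0.2074] z [ 0.039 -0.341 -0.939] y [0.995 0.102 0.004] F [ 0.1 -1.  -0.4] 0.9995825836102338 0.0
[(0.94, array([309.3, 133.6, 330.7, 165.7])), (0.84, array([291.6,  82. , 305.9, 106.8])), (0.82, array([283. , 102.3, 301.8, 133.6])), (0.57, array([261.6, 133.9, 284.1, 162.7]))]
n 18 row [0.663, 0.28, -0.117] [-0.0, 0.0092, -0.0001] deg/row 1.1 via [ 0.495 -0.072  0.188] [0.533 0.054 0.19 ] [0.564 0.158 0.201]
[ 4.7 35.  93.4 -0.  51.6 -1.3] 0.0
[ -6.6  34.5  94.6   0.   50.9 -12.6] 0.0
[-11.   34.7  94.2   0.   51.1 -17. ] 0.0
```

Run:
```python
from h import *
s=read_state(); q=s["joint_positions"]
pt,ps=capture("top"),capture("scene")
for p in(pt,ps):
    for r in pinpoint(p,"pull")[:1]: print(r["confidence"],at(p,px(r["xy"]),.136).round(4))
print("nom",box(.0015,.0125,.136).round(4))
for sg in(1,-1):
    R=frame([0,0,-1],sg*yb); T=box(.0015,.013,.20)+[0,0,-.0187]; q1,e=ik(R,T,q+[0,0,0,0,0,90*sg]); print(sg,q1.round(1),e.round(2)); plan(R,T,20)
```

```text
0.77 [0.5611 0.1582 0.136 ]
0.74 [0.5588 0.1544 0.136 ]
nom [0.5642 0.1574 0.136 ]
1 [  4.3  27.9 119.5 108.7   0.  159.6] 113.64
n 20 row [0.297, 0.662, -0.052] [-0.0066, 0.0064, -0.0372] deg/row 4.59 via [ 0.559 -0.113  0.189] [0.597 0.032 0.18 ] [0.564 0.158 0.181]
-1 [ 4.7 30.1 90.3  0.  59.7 88.7] 0.0
n 20 row [0.678, -0.249, -0.1] [0.0064, 0.0066, 0.037] deg/row 4.58 via [ 0.418 -0.071  0.179] [0.468 0.071 0.172] [0.564 0.158 0.181]
```

Call:
move_arm:
  increments:
    - [[0.678,-0.249,-0.1],[0.0064,0.0066,0.037],0]
    - [[0.678,-0.249,-0.1],[0.0064,0.0066,0.037],0]
    - [[0.678,-0.249,-0.1],[0.0064,0.0066,0.037],0]
    - [[0.678,-0.249,-0.1],[0.0064,0.0066,0.037],0]
    - [[0.678,-0.249,-0.1],[0.0064,0.0066,0.037],0]
    - [[0.678,-0.249,-0.1],[0.0064,0.0066,0.037],0]
    - [[0.678,-0.249,-0.1],[0.0064,0.0066,0.037],0]
    - [[0.678,-0.249,-0.1],[0.0064,0.0066,0.037],0]
    - [[0.678,-0.249,-0.1],[0.0064,0.0066,0.037],0]
    - [[0.678,-0.249,-0.1],[0.0064,0.0066,0.037],0]
    - [[0.678,-0.249,-0.1],[0.0064,0.0066,0.037],0]
    - [[0.678,-0.249,-0.1],[0.0064,0.0066,0.037],0]
    - [[0.678,-0.249,-0.1],[0.0064,0.0066,0.037],0]
    - [[0.678,-0.249,-0.1],[0.0064,0.0066,0.037],0]
    - [[0.678,-0.249,-0.1],[0.0064,0.0066,0.037],0]
    - [[0.678,-0.249,-0.1],[0.0064,0.0066,0.037],0]
    - [[0.678,-0.249,-0.1],[0.0064,0.0066,0.037],0]
    - [[0.678,-0.249,-0.1],[0.0064,0.0066,0.037],0]
    - [[0.678,-0.249,-0.1],[0.0064,0.0066,0.037],0]
    - [[0.678,-0.249,-0.1],[0.0064,0.0066,0.037],0]

```text
time_s: 19.28
position: [0.5648, 0.1585, 0.1811]
tcp_rot: [[0.995, 0.103, -0.001], [0.103, -0.995, 0.001], [-0.001, -0.001, -1.0]]
force: [-0.3, 0.4, 0.9]
opening: 1.0
grasp_force: 0.0
```

Call:
move_arm:
  increments:
    - [[0,0,0],[0,0,0],0]
    - [[0,0,0],[0,0,0],0]

```text
time_s: 19.45
position: [0.5646, 0.1576, 0.1814]
tcp_rot: [[0.994, 0.108, -0.0], [0.108, -0.994, 0.0], [-0.0, -0.0, -1.0]]
force: [0.1, -0.9, 0.3]
opening: 1.0
grasp_force: 0.0
```

Run:
```python
from h import *
s=st(); R=frame([0,0,-1],-yb)
p1=box(.0,.0125,.136)+[0,0,-.015]; plan(R,p1,6)
p=capture("scene"); c=proj(p,box(0,.0125,.15)).astype(int)
cv2.imwrite("pics/g5.png",cv2.resize(p["img"][c[1]-60:c[1]+60,c[0]-70:c[0]+70],None,fx=5,fy=5,interpolation=cv2.INTER_CUBIC)[:,:,::-1])
```

```text
19.45 q [4.67, 30.11, 90.17, 0.01, 59.75, 88.48] p [0.5646 0.1576 0.1814] z [-0.  0. -1.] y [ 0.108 -0.994 -0.   ] F [ 0.1 -0.9  0.3] 0.9995959985331947 0.0
n 6 row [-0.011, 0.001, 0.335] [-0.0, 0.0, 0.0003] deg/row 0.03 via [0.564 0.157 0.151] [0.563 0.157 0.131] [0.563 0.157 0.121]
```

View pics/g5.png

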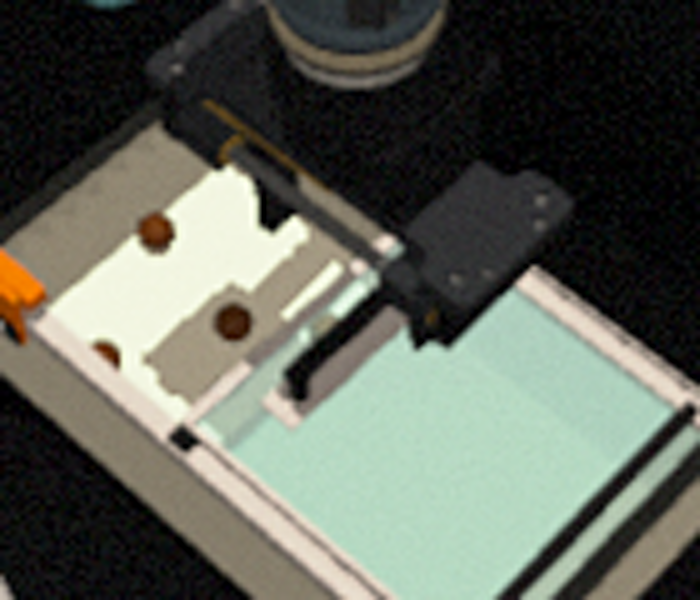

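Call:
move_arm:
  increments:
    - [[0,0,0.335],[0,0,0],0]
    - [[0,0,0.335],[0,0,0],0]
    - [[0,0,0.335],[0,0,0],0]
    - [[0,0,0.335],[0,0,0],0]
    - [[0,0,0.335],[0,0,0],0]
    - [[0,0,0.335],[0,0,0],0]
    - [[0,0,0],[0,0,0],0.4]
    - [[0,0,0],[0,0,0],0.6]
    - [[0,0,0],[0,0,0],0.7]
    - [[0,0,0],[0,0,0],0.75]
    - [[0,0,0],[0,0,0],0.8]
    - [[0,0,0],[0,0,0],0.85]
    - [[0,0,0],[0,0,0],1]
    - [[0,0,0],[0,0,0],1]
    - [[0,0,0],[0,0,0],1]
    - [[0,0,0],[0,0,0],1]

```text
time_s: 20.83
position: [0.5651, 0.1577, 0.1224]
tcp_rot: [[0.994, 0.106, 0.002], [0.106, -0.994, 0.001], [0.002, -0.001, -1.0]]
force: [0.3, -0.2, 0.4]
opening: 0.325
grasp_force: 0.0
```

Run:
```python
from h import *
s=st(); R=s["tcp_rot"]; p=s["position"]; d=p-B; print("pull in box",xb@d,yb@d)
u=R.T@(-yb*.082); print("82mm slide tool",(u/.03).round(3), "per row/6",(u/.03/6).round(3))
```

```text
20.83 q [4.66, 34.73, 92.92, 0.05, 52.23, 88.56] p [0.5651 0.1577 0.1224] z [ 0.002  0.001 -1.   ] y [ 0.106 -0.994 -0.001] F [ 0.3 -0.2  0.4] 0.3249424339599178 0.0
pull in box 0.0024391348196634932 0.012679158580908676
82mm slide tool [-4.000e-03  2.733e+00 -2.000e-03] per row/6 [-0.001  0.456 -0.   ]
```

Call:
move_arm:
  increments:
    - [[0,0,0],[0,0,0],1]
    - [[0,0,0],[0,0,0],1]
    - [[0,0,0],[0,0,0],1]
    - [[0,0,0],[0,0,0],1]
    - [[0,0,0],[0,0,0],1]
    - [[0,0,0],[0,0,0],1]

```text
time_s: 21.33
position: [0.5651, 0.1576, 0.1223]
tcp_rot: [[0.994, 0.106, 0.002], [0.106, -0.994, 0.001], [0.002, -0.0, -1.0]]
force: [-0.9, -0.1, 0.4]
opening: 0.123
grasp_force: 30.0
```

Call:
move_arm:
  increments:
    - [[0,0.1,0],[0,0,0],1]
    - [[0,0.2,0],[0,0,0],1]
    - [[0,0.2,0],[0,0,0],1]
    - [[0,0.2,0],[0,0,0],1]
    - [[0,0.2,0],[0,0,0],1]
    - [[0,0.2,0],[0,0,0],1]
    - [[0,0.2,0],[0,0,0],1]
    - [[0,0.2,0],[0,0,0],1]
    - [[0,0.2,0],[0,0,0],1]
    - [[0,0.2,0],[0,0,0],1]
    - [[0,0.2,0],[0,0,0],1]
    - [[0,0.2,0],[0,0,0],1]
    - [[0,0.2,0],[0,0,0],1]
    - [[0,0.2,0],[0,0,0],1]
    - [[0,0,0],[0,0,0],1]

```text
time_s: 22.58
position: [0.5736, 0.0755, 0.1222]
tcp_rot: [[0.994, 0.105, 0.001], [0.105, -0.994, -0.001], [0.001, 0.001, -1.0]]
force: [-1.6, -0.7, 0.9]
opening: 0.127
grasp_force: 30.0
```

```bash
cat >> h.py <<'E'
def bx():
    s=st(); d=s["position"]-B; F=s["force"]; print("box xyz mm",(xb@d*1e3).round(1),(yb@d*1e3).round(1),(d[2]*1e3).round(1),"Fx,y,z box",(xb@F).round(1),(yb@F).round(1),F[2].round(1))
E
python3 - <<'E'
from h import *
bx()
for c,l in(("scene","shoe"),("top","shoe"),("top","pull"),("scene","pull")):
    p=capture(c); z=.106 if l=="shoe" else .136
    for r in pinpoint(p,l)[:1]: X=at(p,px(r["xy"]),z)-B; print(c,l,round(r["confidence"],2),(xb@X).round(4),(yb@X).round(4))
E
```

```text
22.58 q [-3.55, 34.26, 94.09, -0.04, 51.57, 80.42] p [0.5736 0.0755 0.1222] z [ 0.001 -0.001 -1.   ] y [ 0.105 -0.994  0.001] F [-1.6 -0.7  0.9] 0.1271304953533597 29.996641874313354
box xyz mm 2.3 -70.0 122.2 Fx,y,z box -1.7 -0.5 0.9
scene shoe 0.77 0.0898 -0.1015
top pull 0.86 -0.0012 -0.0717
```

Call:
move_arm:
  increments:
    - [[0,0.067,0],[0,0,0],1]
    - [[0,0.067,0],[0,0,0],1]
    - [[0,0.067,0],[0,0,0],1]
    - [[0,0.067,0],[0,0,0],1]
    - [[0,0,0],[0,0,0],1]

```text
time_s: 23.4
position: [0.5743, 0.0689, 0.1222]
tcp_rot: [[0.994, 0.106, 0.001], [0.106, -0.994, 0.001], [0.002, -0.001, -1.0]]
force: [-2.7, 0.2, 1.0]
opening: 0.125
grasp_force: 30.0
```

Call:
move_arm:
  increments:
    - [[0,0.05,0],[0,0,0],1]
    - [[0,0.05,0],[0,0,0],1]
    - [[0,0,0],[0,0,0],1]

```text
time_s: 23.65
position: [0.5747, 0.0658, 0.1222]
tcp_rot: [[0.994, 0.106, 0.001], [0.106, -0.994, 0.001], [0.002, -0.0, -1.0]]
force: [-2.3, 1.2, -0.1]
opening: 0.124
grasp_force: 30.0
```

Call:
move_arm:
  increments:
    - [[0,0.05,0],[0,0,0],1]
    - [[0,0.05,0],[0,0,0],1]
    - [[0,0,0],[0,0,0],1]

```text
time_s: 23.9
position: [0.575, 0.0628, 0.1222]
tcp_rot: [[0.994, 0.106, 0.002], [0.106, -0.994, 0.001], [0.002, -0.0, -1.0]]
force: [-1.0, -0.5, -0.3]
opening: 0.126
grasp_force: 30.0
```

Call:
move_arm:
  increments:
    - [[0,0.035,0],[0,0,0],1]
    - [[0,0.035,0],[0,0,0],1]
    - [[0,0.035,0],[0,0,0],1]
    - [[0,0,0],[0,0,0],1]

```text
time_s: 24.23
position: [0.5754, 0.0598, 0.1222]
tcp_rot: [[0.994, 0.106, 0.002], [0.106, -0.994, 0.001], [0.002, -0.0, -1.0]]
force: [-1.9, 0.4, -0.1]
opening: 0.126
grasp_force: 30.0
```

Call:
move_arm:
  increments:
    - [[0,0.035,0],[0,0,0],1]
    - [[0,0.035,0],[0,0,0],1]
    - [[0,0.035,0],[0,0,0],1]
    - [[0,0,0],[0,0,0],1]

```text
time_s: 24.57
position: [0.5757, 0.0566, 0.1222]
tcp_rot: [[0.994, 0.106, 0.002], [0.106, -0.994, 0.001], [0.002, -0.0, -1.0]]
force: [-4.2, 0.8, 0.0]
opening: 0.128
grasp_force: 30.0
```

Call:
move_arm:
  increments:
    - [[0,0.035,0],[0,0,0],1]
    - [[0,0.035,0],[0,0,0],1]
    - [[0,0,0],[0,0,0],1]

```text
time_s: 24.82
position: [0.576, 0.0546, 0.1222]
tcp_rot: [[0.994, 0.106, 0.002], [0.106, -0.994, 0.001], [0.002, -0.0, -1.0]]
force: [-2.7, -0.0, -0.7]
opening: 0.126
grasp_force: 30.0
```

Call:
move_arm:
  increments:
    - [[-0.01,0.035,0],[0,0,0],1]
    - [[-0.01,0.035,0],[0,0,0],1]
    - [[0,0.035,0],[0,0,0],1]
    - [[0,0,0],[0,0,0],1]

```text
time_s: 25.15
position: [0.5761, 0.0513, 0.1223]
tcp_rot: [[0.994, 0.106, 0.003], [0.106, -0.994, 0.001], [0.003, -0.0, -1.0]]
force: [-2.1, 0.7, -1.0]
opening: 0.128
grasp_force: 30.0
```

Call:
move_arm:
  increments:
    - [[0,0.035,0],[0,0,0],1]
    - [[-0.01,0.035,0],[0,0,0],1]
    - [[0,0.035,0],[0,0,0],1]
    - [[0,0,0],[0,0,0],1]

```text
time_s: 25.48
position: [0.5763, 0.0482, 0.1223]
tcp_rot: [[0.994, 0.106, 0.003], [0.106, -0.994, 0.001], [0.003, -0.0, -1.0]]
force: [-0.5, 0.4, -0.6]
opening: 0.122
grasp_force: 30.0
```

Call:
move_arm:
  increments:
    - [[0,0.035,0],[0,0,0],1]
    - [[0,0.035,0],[0,0,0],1]
    - [[0,0.035,0],[0,0,0],1]
    - [[0,0,0],[0,0,0],1]

```text
time_s: 25.82
position: [0.5765, 0.045, 0.1223]
tcp_rot: [[0.994, 0.106, 0.003], [0.106, -0.994, 0.001], [0.003, -0.0, -1.0]]
force: [-0.6, 1.3, -0.2]
opening: 0.129
grasp_force: 30.0
```

Call:
move_arm:
  increments:
    - [[0,0.035,0],[0,0,0],1]
    - [[0,0.035,0],[0,0,0],1]
    - [[0,0.035,0],[0,0,0],1]
    - [[0,0,0],[0,0,0],1]

```text
time_s: 26.15
position: [0.5766, 0.0429, 0.1222]
tcp_rot: [[0.994, 0.105, 0.002], [0.105, -0.994, 0.002], [0.003, -0.002, -1.0]]
force: [1.0, 5.9, -2.0]
opening: 0.126
grasp_force: 30.0
```

Call:
move_arm:
  increments:
    - [[0,-0.035,0],[0,0,0],1]
    - [[0,-0.035,0],[0,0,0],1]
    - [[0,0,0],[0,0,0],1]
    - [[0,-0.003,-0.0337],[-0.00333,0,0],1]
    - [[0,-0.003,-0.0337],[-0.00333,0,0],1]
    - [[0,-0.003,-0.0337],[-0.00333,0,0],1]
    - [[0,-0.003,-0.0337],[-0.00333,0,0],1]
    - [[0,-0.003,-0.0337],[-0.00333,0,0],1]
    - [[0,-0.003,-0.0337],[-0.00333,0,0],1]
    - [[0,0,0],[0,0,0],1]

```text
time_s: 26.98
position: [0.5762, 0.0452, 0.1285]
tcp_rot: [[0.994, 0.106, 0.007], [0.106, -0.993, -0.041], [0.002, 0.042, -0.999]]
force: [1.1, -1.8, -3.8]
opening: 0.126
grasp_force: 30.0
```

```bash
python3 -c "
from h import *
bx()"
```

```text
26.98 q [-5.34, 33.69, 94.01, -2.95, 51.74, 80.37] p [0.5762 0.0452 0.1285] z [ 0.007 -0.041 -0.999] y [ 0.106 -0.993  0.042] F [ 1.1 -1.8 -3.8] 0.12579602308392654 30.00074654817581
box xyz mm 1.8 -100.3 128.5 Fx,y,z box 0.9 -1.9 -3.8
```

Call:
move_arm:
  increments:
    - [[0,-0.003,-0.0337],[-0.00333,0,0],1]
    - [[0,0,0],[0,0,0],1]
    - [[0,0,0],[0,0,0],1]

```text
time_s: 27.23
position: [0.5761, 0.0453, 0.1293]
tcp_rot: [[0.994, 0.106, 0.007], [0.106, -0.993, -0.047], [0.002, 0.048, -0.999]]
force: [2.2, 1.2, -2.9]
opening: 0.127
grasp_force: 30.0
```

Call:
move_arm:
  increments:
    - [[0,-0.003,-0.0337],[-0.00333,0,0],1]
    - [[0,0,0],[0,0,0],1]
    - [[0,0,0],[0,0,0],1]

```text
time_s: 27.48
position: [0.5761, 0.0454, 0.1303]
tcp_rot: [[0.994, 0.106, 0.008], [0.106, -0.993, -0.054], [0.002, 0.055, -0.998]]
force: [0.2, 0.2, -3.9]
opening: 0.128
grasp_force: 30.0
```

Call:
move_arm:
  increments:
    - [[0,-0.003,-0.0337],[-0.00333,0,0],1]
    - [[0,0,0],[0,0,0],1]
    - [[0,0,0],[0,0,0],1]

```text
time_s: 27.73
position: [0.576, 0.0455, 0.131]
tcp_rot: [[0.994, 0.106, 0.008], [0.106, -0.992, -0.061], [0.002, 0.062, -0.998]]
force: [2.1, 0.2, -6.4]
opening: 0.125
grasp_force: 30.0
```

Call:
move_arm:
  increments:
    - [[0,-0.003,-0.0337],[-0.00333,0,0],1]
    - [[0,0,0],[0,0,0],1]
    - [[0,0,0],[0,0,0],1]

```text
time_s: 27.98
position: [0.576, 0.0457, 0.1315]
tcp_rot: [[0.994, 0.106, 0.009], [0.106, -0.992, -0.068], [0.001, 0.069, -0.998]]
force: [3.3, 0.3, -11.9]
opening: 0.129
grasp_force: 30.0
```

Call:
move_arm:
  increments:
    - [[0,0.003,0.0337],[0.00333,0,0],1]
    - [[0,0.003,0.0337],[0.00333,0,0],1]
    - [[0,0.003,0.0337],[0.00333,0,0],1]
    - [[0,0.003,0.0337],[0.00333,0,0],1]
    - [[0,0.001,0.008],[0.0008,0,0],1]
    - [[0,0,0],[0,0,0],1]

```text
time_s: 28.48
position: [0.5762, 0.0447, 0.1284]
tcp_rot: [[0.994, 0.105, 0.006], [0.106, -0.994, -0.039], [0.002, 0.039, -0.999]]
force: [0.7, 1.6, -3.6]
opening: 0.128
grasp_force: 30.0
```

Call:
move_arm:
  increments:
    - [[0,0.04,0.0016],[0,0,0],1]
    - [[0,0.04,0.0016],[0,0,0],1]
    - [[0,0.04,0.0016],[0,0,0],1]
    - [[0,0,0],[0,0,0],1]

```text
time_s: 28.82
position: [0.5766, 0.041, 0.1281]
tcp_rot: [[0.994, 0.106, 0.006], [0.106, -0.994, -0.039], [0.002, 0.04, -0.999]]
force: [1.3, 1.4, -3.3]
opening: 0.125
grasp_force: 30.0
```

Call:
move_arm:
  increments:
    - [[0,0.04,0.0016],[0,0,0],1]
    - [[0,0.04,0.0016],[0,0,0],1]
    - [[0,0.04,0.0016],[0,0,0],1]
    - [[0,0,0],[0,0,0],1]

```text
time_s: 29.15
position: [0.577, 0.0374, 0.128]
tcp_rot: [[0.994, 0.106, 0.006], [0.106, -0.994, -0.039], [0.002, 0.04, -0.999]]
force: [1.3, 0.6, -3.7]
opening: 0.12
grasp_force: 30.0
```

Call:
move_arm:
  increments:
    - [[0,0.04,0.0016],[0,0,0],1]
    - [[0,0.04,0.0016],[0,0,0],1]
    - [[0,0.04,0.0016],[0,0,0],1]
    - [[0,0,0],[0,0,0],1]

```text
time_s: 29.48
position: [0.5773, 0.0338, 0.128]
tcp_rot: [[0.994, 0.106, 0.006], [0.106, -0.994, -0.039], [0.002, 0.04, -0.999]]
force: [0.6, 1.1, -2.6]
opening: 0.122
grasp_force: 30.0
```

Call:
move_arm:
  increments:
    - [[0,0.04,0.0016],[0,0,0],1]
    - [[0,0.04,0.0016],[0,0,0],1]
    - [[0,0.04,0.0016],[0,0,0],1]
    - [[0,0.04,0.0016],[0,0,0],1]
    - [[0,0.04,0.0016],[0,0,0],1]
    - [[0,0,0],[0,0,0],1]

```text
time_s: 29.98
position: [0.578, 0.0278, 0.128]
tcp_rot: [[0.994, 0.106, 0.006], [0.106, -0.994, -0.039], [0.002, 0.04, -0.999]]
force: [0.9, 0.3, -2.8]
opening: 0.127
grasp_force: 30.0
```

Call:
move_arm:
  increments:
    - [[0,0.04,0.0016],[0,0,0],1]
    - [[0,0.04,0.0016],[0,0,0],1]
    - [[0,0.04,0.0016],[0,0,0],1]
    - [[0,0.04,0.0016],[0,0,0],1]
    - [[0,0,0],[0,0,0],1]

```text
time_s: 30.4
position: [0.5785, 0.023, 0.128]
tcp_rot: [[0.994, 0.106, 0.006], [0.106, -0.994, -0.039], [0.002, 0.04, -0.999]]
force: [0.1, 0.5, -3.3]
opening: 0.126
grasp_force: 30.0
```

Call:
move_arm:
  increments:
    - [[0,0.04,0.0016],[0,0,0],1]
    - [[0,0.04,0.0016],[0,0,0],1]
    - [[0,0.04,0.0016],[0,0,0],1]
    - [[0,0.04,0.0016],[0,0,0],1]
    - [[0,0,0],[0,0,0],1]

```text
time_s: 30.82
position: [0.579, 0.0183, 0.1281]
tcp_rot: [[0.994, 0.106, 0.006], [0.106, -0.994, -0.039], [0.002, 0.04, -0.999]]
force: [-0.3, 0.7, -3.7]
opening: 0.125
grasp_force: 30.0
```

Call:
move_arm:
  increments:
    - [[0,0.003,0.0337],[0.00333,0,0],1]
    - [[0,0.003,0.0337],[0.00333,0,0],1]
    - [[0,0.003,0.0337],[0.00333,0,0],1]
    - [[0,0,0],[0,0,0],1]

```text
time_s: 31.15
position: [0.579, 0.0178, 0.1248]
tcp_rot: [[0.994, 0.105, 0.004], [0.105, -0.994, -0.018], [0.002, 0.018, -1.0]]
force: [0.7, -0.2, -3.0]
opening: 0.126
grasp_force: 30.0
```

Call:
move_arm:
  increments:
    - [[0,0.003,0.0337],[0.00333,0,0],1]
    - [[0,0.003,0.0337],[0.00333,0,0],1]
    - [[0,0.002,0.02],[0.0025,0,0],1]
    - [[0,0,0],[0,0,0],1]

```text
time_s: 31.48
position: [0.5791, 0.0177, 0.1225]
tcp_rot: [[0.994, 0.105, 0.002], [0.105, -0.994, 0.001], [0.002, -0.001, -1.0]]
force: [-0.1, -0.1, -0.9]
opening: 0.125
grasp_force: 30.0
```

Call:
move_arm:
  increments:
    - [[0,0.04,0],[0,0,0],1]
    - [[0,0.04,0],[0,0,0],1]
    - [[0,0.04,0],[0,0,0],1]
    - [[0,0.04,0],[0,0,0],1]
    - [[0,0,0],[0,0,0],1]

```text
time_s: 31.9
position: [0.5796, 0.0131, 0.1225]
tcp_rot: [[0.994, 0.106, 0.002], [0.106, -0.994, 0.001], [0.002, -0.001, -1.0]]
force: [-0.1, 0.8, -1.5]
opening: 0.127
grasp_force: 30.0
```

Call:
move_arm:
  increments:
    - [[0,0.035,0],[0,0,0],1]
    - [[0,0.035,0],[0,0,0],1]
    - [[0,0.035,0],[0,0,0],1]
    - [[0,0,0],[0,0,0],1]

```text
time_s: 32.23
position: [0.5799, 0.0098, 0.1224]
tcp_rot: [[0.994, 0.106, 0.002], [0.106, -0.994, 0.001], [0.002, -0.0, -1.0]]
force: [-0.7, 1.0, -1.4]
opening: 0.129
grasp_force: 30.0
```

Call:
move_arm:
  increments:
    - [[0,0.035,0],[0,0,0],1]
    - [[0,0.035,0],[0,0,0],1]
    - [[0,0,0],[0,0,0],1]

```text
time_s: 32.48
position: [0.5801, 0.0077, 0.1224]
tcp_rot: [[0.994, 0.106, 0.002], [0.106, -0.994, 0.001], [0.002, -0.0, -1.0]]
force: [0.5, 0.8, -0.7]
opening: 0.125
grasp_force: 30.0
```

Call:
move_arm:
  increments:
    - [[0,0.035,0],[0,0,0],1]
    - [[0,0.035,0],[0,0,0],1]
    - [[0,0.035,0],[0,0,0],1]
    - [[0,0,0],[0,0,0],1]

```text
time_s: 32.82
position: [0.5801, 0.0061, 0.1222]
tcp_rot: [[0.994, 0.105, 0.001], [0.105, -0.994, 0.003], [0.002, -0.003, -1.0]]
force: [0.6, 5.2, -1.7]
opening: 0.125
grasp_force: 30.0
```

Call:
move_arm:
  increments:
    - [[0,0.033,0],[0,0,0],1]
    - [[0,0,0],[0,0,0],1]
    - [[0,0,0],[0,0,0],1]

```text
time_s: 33.07
position: [0.5801, 0.006, 0.1221]
tcp_rot: [[0.994, 0.105, 0.001], [0.105, -0.994, 0.005], [0.001, -0.004, -1.0]]
force: [0.1, 7.4, -1.2]
opening: 0.128
grasp_force: 30.0
```

Call:
move_arm:
  increments:
    - [[0,0,0],[0,0,0],0.8]
    - [[0,0,0],[0,0,0],0.7]
    - [[0,0,0],[0,0,0],0.5]
    - [[0,0,0],[0,0,0],0.5]
    - [[0,0,0],[0,0,0],0.4]
    - [[0,0,0],[0,0,0],0.4]
    - [[0,0,0],[0,0,0],0.4]
    - [[0,0,-0.2],[0,0,0],0.4]
    - [[0,0,-0.4],[0,0,0],0.4]
    - [[0,0,-0.7],[0,0,0],0.4]
    - [[0,0,-0.7],[0,0,0],0.4]
    - [[0,0,-0.7],[0,0,0],0.4]
    - [[0,0,-0.7],[0,0,0],0.4]
    - [[-0.7,0.3,-0.5],[0,0,0],0.4]
    - [[-0.7,0.3,-0.5],[0,0,0],0.4]
    - [[-0.7,0.3,-0.5],[0,0,0],0.4]
    - [[0,0,0],[0,0,0],0.4]

```text
time_s: 34.48
position: [0.5186, -0.0311, 0.2724]
tcp_rot: [[0.995, 0.105, 0.004], [0.105, -0.995, -0.001], [0.004, 0.002, -1.0]]
force: [-0.4, 1.0, 0.2]
opening: 0.603
grasp_force: 0.0
```

Run:
```python
from h import *
bx()
p,t=capture("scene"),capture("top"); c=np.array([295,200])
for l,q in(("pull",p),("pull",t),("shoe",p)):
    for r in pinpoint(q,l)[:1]: X=at(q,px(r["xy"]),.136 if l=="pull" else .106)-B; print(l,round(r["confidence"],2),(xb@X).round(4),(yb@X).round(4))
A=cv2.resize(p["img"][c[1]-85:c[1]+95,c[0]-65:c[0]+75],None,fx=3,fy=3,interpolation=cv2.INTER_CUBIC)
Bm=cv2.resize(t["img"][120:280,240:440],None,fx=1.85,fy=1.85,interpolation=cv2.INTER_CUBIC); o=np.zeros((540,790,3),np.uint8); o[:,:420]=A; o[:Bm.shape[0],420:420+Bm.shape[1]]=Bm
cv2.imwrite("pics/g6.png",o[:,:,::-1])
```

```text
34.48 q [-15.77, 18.53, 93.72, -0.01, 67.5, 68.23] p [ 0.5186 -0.0311  0.2724] z [ 0.004 -0.001 -1.   ] y [ 0.105 -0.995  0.002] F [-0.4  1.   0.2] 0.6030449156692308 0.0
box xyz mm -63.6 -170.2 272.4 Fx,y,z box -0.3 1.1 0.2
pull 0.8 0.0026 -0.1368
pull 0.67 -0.005 -0.1439
shoe 0.97 0.0898 -0.1778
```

View pics/g6.png

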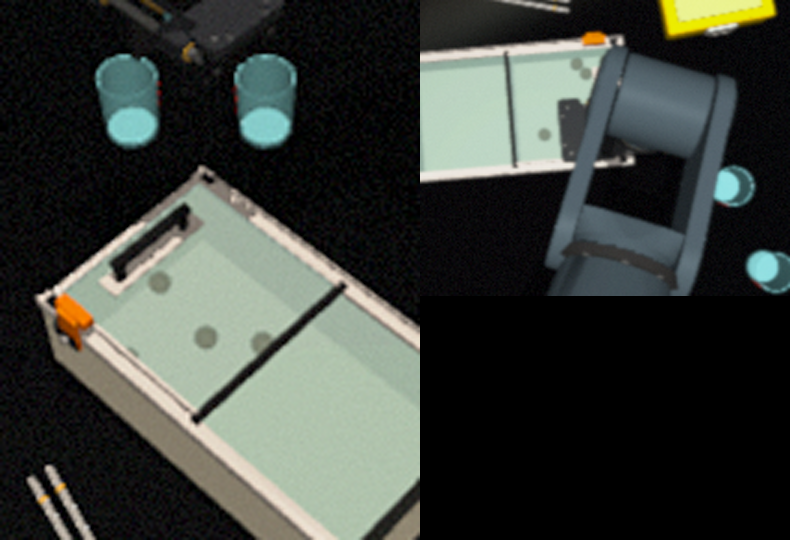

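The picture shows the lid flat and home at the -y end, with its pull at crop (150,240). The nuts lie under the glass, and the cup stands upright and empty at crop (130,100).

```bash
python3 -c "
from rig import *
print(hand_in())"
```

```text
the job is handed in; nothing more can be done
None
```

The job is handed in: all six nuts are in the box, the empty cup stands upright on the counter, and the lid went over the stop with light contact (about 6 N on the bump, 12 N at the hook) and lies flat and fully home.

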